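# Reset the tripped breaker on the workshop's bench power box

### The arm

A 7-joint arm with a two-finger parallel gripper is mounted at the origin on the work surface. World frame = base frame: x ahead of the robot, y to its left, z up, the work surface at z = 0. Lengths are in m, angles in rad, forces in N, time in s.
With the tool pointing down it reaches from about 0.425 to 1.025 m from the base axis. Payload 9.4 kg.
Tool frame: the origin (TCP) lies midway between the tips of the shut fingers; the grasp point (between the pads) lies 19 mm behind it (bot.grasp_offset is the distance from the TCP to the grasp point, in m); z points along the fingers, y is the line along which they close (so a half turn about z gives the same grasp; the last joint's range is limited). The gripper opens to 85 mm and grips with 20 to 120 N. Pads are 22 mm wide; open, the fingers measure 114 mm over their backs; the gripper's body (76 mm by 85 mm) begins 54 mm behind the grasp point. The pads swing forward as they close: fully open they stand 13 mm farther back than shut.
Start: joints at [1.088, 0.599, -0.003, 1.599, 0.002, 0.943, -0.08], TCP at [0.286, -0.666, 0.231] pointing down, gripper open.
Joint ranges: [-2.57, 2.57], [-0.35, 1.97], [-1.29, 1.29], [0.11, 2.56], [-1.05, 4.19], [0.11, 1.86], [-2.63, 2.63]. Speed limits (rad/s): [2.22, 2.22, 3.01, 3.01, 3.14, 3.14, 3.14].

### API

Orientations are given as a 3x3 rotation matrix whose columns are the frame's x, y, z axes.
In Python, from workcell import bot gives the robot as it stands.
- The arm moves only by the tool carry_out, never from a script. Its argument "targets" is text: rows parted by semicolons, each of 7 numbers parted by spaces: the shift along the tool's x, y, z as a fraction of full scale, then the turn, a rotation vector about the tool's x, y, z as a fraction of full scale, then the closure in counts, from 0 (fully open) to 255 (shut). A call has exactly 5 rows; each row is the pose to reach, as a shift and turn from the pose commanded when the call began, along the tool's axes at that moment; what a row does not reach only later rows make up. Full scale, the value 1, is 0.2 m for a shift and 1.5 rad for a turn. A row lasts 1/10 s, in which the tool goes at most 50 mm and 8.59 degrees, less where a joint would pass 70% of its speed; a pose out of reach is approached as far as the arm can. A call with a number of a shift or a turn outside -1 to 1 is refused whole. A call with a gripper value outside its range is refused whole. The fingers move at their own pace and stop on an object; "force" is the grip in N (left out, the last holds). Time passes only in rows, so rows that repeat a pose let the fingers close, or fill a call up. It gives the time, the measured TCP pose, the force, the opening and the grip force at its end, in the units of the state.
- bot.observe(): the state, without advancing time (a new reading comes with each control period).
- bot.grab_frame(name): name is "scene" or "top"; returns the picture (400x640x3 uint8, red, green, blue); there is no depth.
- bot.get_calibration(name): a dict with "fov_y" (degrees; the focal length in pixels is half the picture's height over the tangent of half this angle, whatever the lens; pixels are square), "cx", "cy" (the principal point, pixels), "dist" ([k1, k2, p1, p2, k3] as OpenCV has them; the pictures are not rectified), "rvec" (rotation vector, rad) and "tvec" (3), from world to camera coordinates, as OpenCV has them. Camera axes: x right, y down, z forward; pixel columns grow to the right and rows downward; lengths in m; the calibration is good to about 2 mm. A picture is of the moment at which its call begins. get_calibration takes no time and is no camera call.
- bot.hand_in(): hands the job in; it is judged then, once.
The state is a dict: "t": time; "joints": joint angles; "qd": joint speeds; "joint_efforts": joint torques, N m; "eef_pos": TCP position; "orientation": TCP orientation; "wrist_force": force on the tool from outside, world axes, zero at the start; "torque": the same for the moment, N m; "gripper_width": opening from 0.0 (shut) to 1.0 (fully open); "gripper_force": force on a finger pad.
Only numpy, scipy, OpenCV 4.12 (cv2) and the standard library are available. Lean on these libraries where they do the work, as an engineer would, in place of code of your own. Each camera call takes 0.05 s, during which the arm holds its last target. There are 200 camera calls.

### The job

One of the three breakers on the bench power box has tripped: its lever stands half-way, while one neighbour is fully on and the other fully off. Reset it: push the tripped lever fully off, to its stop on the side of the box with the carrying handle, and then throw it fully on, to its stop on the side with the sockets, and let go. Leave the other two levers as they are.

Things in the scene. Friction and masses are not known exactly. Their poses are not given: they have to be found in the camera images.
- tripped_breaker: Grey breaker case that has tripped, 130 (x) x 76 (y) x 40 mm high, one of 3 alike, in any order in a row along y at 90 mm pitch, fixed on a grey steel box (180 x 300 x 60 mm high). Origin: centre of its underside, 60 mm above the bench. +x: on side (small clear lamp lens on that end, box's round sockets); -x: off side (box's black carrying handle, robot's side); z up. Yaw within 0.45 rad.
- tripped_lever (a joint): Its lever, rad: 0 fully off (leans 0.6 rad to the breaker's -x), 0.6 upright, 1.2 fully on (leans to +x); hard stops at both. Starts at 0.5 to 0.7. Hinge along y through (0, 0, 40 mm) of the breaker, in the case's top face. Black straight paddle, 75 mm from hinge to tip, 26 mm wide (y), 9 mm thick. Friction 0.15 N m (3 N at 50 mm), no spring: stays where it is left.
- live_lever (a joint): Lever of the neighbouring breaker that is on: same shape and values. Starts at 1.15 to 1.2; leave it on.
- spare_lever (a joint): Lever of the neighbouring breaker that is off: same shape and values. Starts at 0 to 0.05; leave it off.

How it is judged:
On the way:
1. the tripped lever is pushed fully off (within 0.17 rad, 10 degrees, of its off stop) (value of joint tripped_lever below 0.17 rad), for 0.1 s.
At the end, for the whole second after the job is handed in: The tripped breaker's lever, having been fully off, is fully on (within 0.17 rad, 10 degrees, of its on stop) and at rest; the neighbour that was on is still on and the one that was off is still off (each within 0.22 rad of its stop) (value of joint tripped_lever above 1.03 rad and velocity of joint tripped_lever between -0.05 and 0.05 rad/s and value of joint live_lever above 0.98 rad and value of joint spare_lever below 0.22 rad); the robot touches nothing.
It fails at once if the lever of the breaker that is on is knocked away from on (more than 0.22 rad from its stop) (value of joint live_lever below 0.98 rad).
It fails at once if the lever of the breaker that is off is knocked away from off (more than 0.22 rad from its stop) (value of joint spare_lever above 0.22 rad).
It also fails if it takes over 32 s, if anything falls off the work surface, if the arm or the gripper's body presses on something with over 40 N, if the wrist force passes 120 N, or if a joint passes its speed limit or range.

## Working session

There is one attempt and no reset: what is moved stays moved. The work goes in short steps, Python scripts to look and compute and a tool call to move; the robot and the scene stay as the last step left them, time stands still between calls to the robot, and variables do not carry over. Pictures are saved under pics/ and viewed, at most 10 in all, crops included, and the job is handed in when it is done.

Besides the shell and the picture viewer there is one more tool, called after "Request:" as name(argument=value, ...) on one line, values as JSON. carry_out: Moves the arm, as the interface text tells. Shift numbers are shares of 0.2 m and turn numbers shares of 1.5 rad, none past 1 either way. Its arguments: {"type":"object","properties":{"targets":{"type":"string"},"force":{"type":"number"}},"required":["targets"]}

```bash
mkdir -p pics
python3 - <<'E'
from workcell import bot
import cv2
for n in("scene","top"):
    cv2.imwrite(f"pics/{n}0.png",bot.grab_frame(n)[:,:,::-1]); print(bot.get_calibration(n))
s=bot.observe(); print(s['t'],s['eef_pos'],s['orientation'],s['wrist_force'])
E
```

```text
{'fov_y': 47.93487310527675, 'cx': 326.17406841672886, 'cy': 194.82117987736328, 'dist': array([-0.09526081,  0.        ,  0.        ,  0.        ,  0.        ]), 'rvec': array([ 2.08176732,  0.94260722, -0.47366835]), 'tvec': array([-0.38150889, -0.12988124,  1.02758129])}
{'fov_y': 48.64831504523619, 'cx': 325.64286331413507, 'cy': 205.77661848062044, 'dist': array([-0.04099515,  0.        ,  0.        ,  0.        ,  0.        ]), 'rvec': array([ 2.00378476, -2.20873947,  0.2352588 ]), 'tvec': array([0.09403481, 0.58233798, 0.71629311])}
0.1 [ 0.28599678 -0.66573071  0.2304853 ] [[ 9.18779095e-01  3.94771479e-01 -6.73604384e-04]
 [ 3.94772034e-01 -9.18778254e-01  1.24928423e-03]
 [-1.25711278e-04 -1.41373640e-03 -9.99998993e-01]] [ 0.26686498  0.63948418 -0.38406265]
```

View pics/scene0.png

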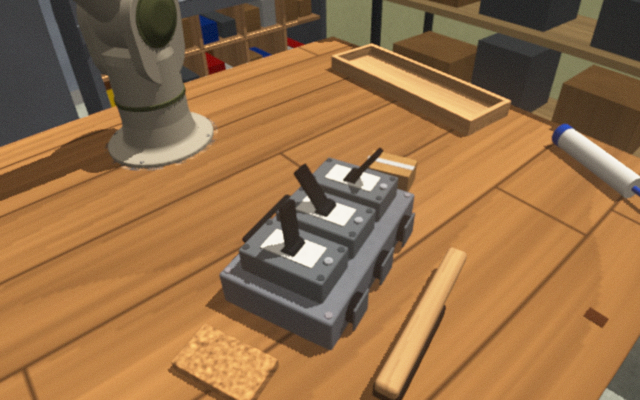

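View pics/top0.png

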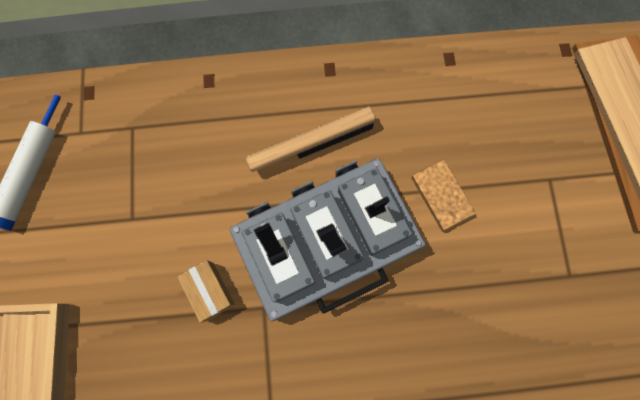

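Both views show three breakers. The left one in the top view (about 270,243) leans to the sockets, the middle one leans to the handle, and the right one (about 375,210, beside the cork) looks half-way. I'll enlarge to get pixel positions.

Run:
```python
import cv2,numpy as np
a=cv2.imread("pics/top0.png")[150:330,220:440]; cv2.imwrite("pics/topc.png",cv2.resize(a,None,fx=3.6,fy=3.3333,interpolation=cv2.INTER_CUBIC)[:600])
b=cv2.imread("pics/scene0.png")[140:350,210:430]; cv2.imwrite("pics/scenec.png",cv2.resize(b,None,fx=2.8,fy=2.8,interpolation=cv2.INTER_CUBIC))
```

```text
(no output)
```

View pics/topc.png

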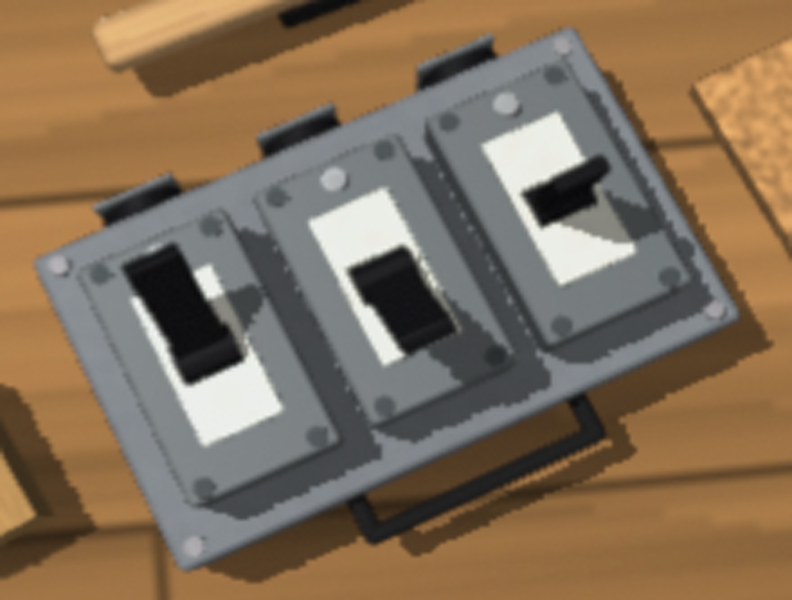

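View pics/scenec.png

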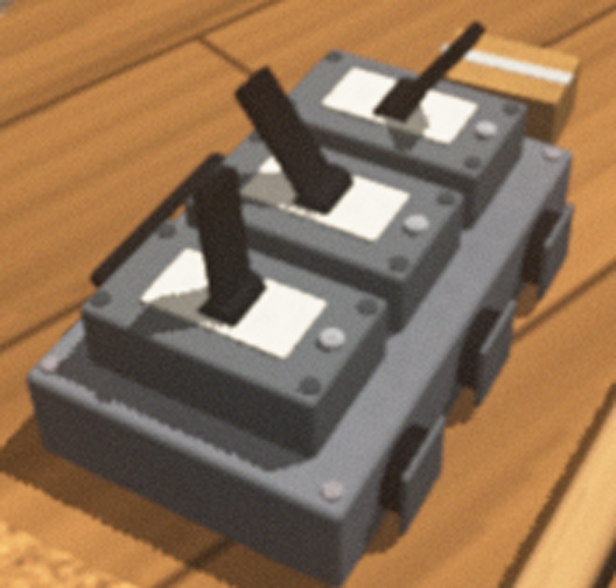

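The crops confirm it: the right breaker (topc about 560,195; scenec near one, about 225,260) is tripped, the middle is off and the left is on. Next I fit the box pose from its top corners at z=0.06.

```bash
cat > h.py <<'E'
import numpy as np,cv2
from workcell import bot
def proj(n,P):
    c=bot.get_calibration(n); f=200/np.tan(np.radians(c['fov_y']/2))
    K=np.array([[f,0,c['cx']],[0,f,c['cy']],[0,0,1.]])
    return cv2.projectPoints(np.array(P,float),c['rvec'],c['tvec'],K,c['dist'])[0][:,0]
def W(p,L):
    c,s=np.cos(p[2]),np.sin(p[2]); L=np.array(L,float)
    return np.c_[p[0]+c*L[:,0]-s*L[:,1],p[1]+s*L[:,0]+c*L[:,1],L[:,2]]
E
python3 - <<'E'
from h import *
from scipy.optimize import least_squares
t=np.array([[38,260],[575,28],[738,318],[187,570]])/[3.6,3.3333]+[220,150]
s=np.array([[30,378],[345,520],[570,150]])/2.8+[210,140]
Lt=[[.09,.15,.06],[.09,-.15,.06],[-.09,-.15,.06],[-.09,.15,.06]]; Ls=[[-.09,-.15,.06],[.09,-.15,.06],[.09,.15,.06]]
f=lambda p,a=1,b=1:np.r_[(proj("top",W(p,Lt))-t).ravel()*a,(proj("scene",W(p,Ls))-s).ravel()*b]
for a,b in((1,1),(1,0)):
    r=least_squares(f,[.65,0,.3],args=(a,b)); p=r.x; print(p.round(4),f(p).round(1))
p=least_squares(f,[.65,0,.3]).x
# tripped lever tip fit for angle
for q in (0.4,.5,.6,.7,.8):
    a=q-.6; L=[[.075*np.sin(a),-.09+e,.1+.075*np.cos(a)] for e in(.013,-.013)]
    print(q,((proj("top",W(p,L))-[220,150])*[3.6,3.3333]).round(),((proj("scene",W(p,L))-[210,140])*2.8).round())
c=W(p,[[0,-.09,.1]])[0]; print("hinge",c.round(4), np.hypot(*c[:2]))
E
```

```text
[0.5359 0.0406 0.3625] [-3.2 -0.1 -1.2 -2.8  1.7 -1.6 -1.6  1.6 -3.1 -0.3 -1.4  0.3  0.9 -0.5]
[0.5346 0.0389 0.3524] [-2.  -0.5  0.7 -1.7  2.8  0.  -1.4  1.7 -5.1 -1.1 -4.5  0.4  0.3  0.1]
0.4 [[563. 203.]
 [618. 178.]] [[210. 161.]
 [179. 194.]]
0.5 [[555. 188.]
 [610. 163.]] [[224. 164.]
 [193. 197.]]
0.6 [[547. 173.]
 [602. 149.]] [[238. 168.]
 [207. 202.]]
0.7 [[539. 159.]
 [594. 134.]] [[253. 174.]
 [222. 207.]]
0.8 [[531. 146.]
 [585. 121.]] [[267. 180.]
 [236. 215.]]
hinge [ 0.5678 -0.0435  0.1   ] 0.5694621482707652
```

Fit agrees to about 3 px, with the lever at about 0.55 rad as expected. Plan: straddle the tripped lever with half-open fingers closing along the breaker's x, and push it one way then the other.

```bash
cat >> h.py <<'E'
from scipy.spatial.transform import Rotation as R
BP=[0.5359,0.0406,0.3625]
def plan(lx,z,ly=-.09):
    "shift and turn, in shares, from the present pose to local (lx,ly) at height z, tool y along breaker x"
    s=bot.observe(); M=np.array(s['orientation'])
    y=np.array([np.cos(BP[2]),np.sin(BP[2]),0]); zz=np.array([0,0,-1.]); G=np.c_[np.cross(y,zz),y,zz]
    d=M.T@(W(BP,[[lx,ly,z]])[0]-s['eef_pos']); r=R.from_matrix(M.T@G).as_rotvec()
    print(s['t'],'shift',(d/.2).round(3),'turn',(r/1.5).round(3),'width',s['gripper_width'],'F',np.round(s['wrist_force'],1))
E
python3 -c "from h import *;plan(0,.24)"
```

```text
0.1 shift [ 2.523 -2.302 -0.045] turn [-1.000e-03 -1.000e-03 -1.018e+00] width 0.9993072996401983 F [ 0.3  0.6 -0.4]
```

Request:
carry_out(targets="0.18 -0.16 -0.05 0 0 -0.09 100; 0.36 -0.32 -0.05 0 0 -0.18 100; 0.54 -0.48 -0.05 0 0 -0.27 100; 0.72 -0.64 -0.05 0 0 -0.36 100; 0.9 -0.8 -0.05 0 0 -0.45 100", force=20)

```text
t: 0.6
eef_pos: [0.3888, -0.4461, 0.2411]
orientation: [[0.466, 0.885, -0.0], [0.885, -0.466, 0.0], [0.0, -0.0, -1.0]]
wrist_force: [0.3, 0.4, -0.8]
gripper_width: 0.608
gripper_force: 0.0
```

```bash
python3 -c "from h import *;plan(0,.24)"
```

```text
0.6 shift [ 2.198 -0.145  0.006] turn [-0.    -0.    -0.565] width 0.6079127064694633 F [ 0.3  0.4 -0.8]
```

Request:
carry_out(targets="0.2 -0.01 0 0 0 -0.09 100; 0.4 -0.02 0 0 0 -0.18 100; 0.6 -0.03 0 0 0 -0.27 100; 0.8 -0.05 0 0 0 -0.36 100; 1 -0.06 0 0 0 -0.45 100")

```text
t: 1.1
eef_pos: [0.472, -0.2644, 0.2412]
orientation: [[-0.189, 0.982, -0.0], [0.982, 0.189, -0.0], [0.0, -0.0, -1.0]]
wrist_force: [0.4, -0.9, 0.1]
gripper_width: 0.609
gripper_force: 0.0
```

```bash
python3 -c "from h import *;plan(0,.24)"
```

```text
1.1 shift [0.994 0.679 0.006] turn [-0.    -0.    -0.115] width 0.6088421543078789 F [ 0.4 -0.9  0.1]
```

Request:
carry_out(targets="0.2 0.14 0 0 0 -0.03 100; 0.4 0.28 0 0 0 -0.06 100; 0.6 0.42 0 0 0 -0.09 100; 0.8 0.56 0 0 0 -0.115 100; 1 0.68 0 0 0 -0.115 100")

```text
t: 1.6
eef_pos: [0.5695, -0.0425, 0.2411]
orientation: [[-0.351, 0.936, -0.0], [0.936, 0.351, 0.0], [0.0, -0.0, -1.0]]
wrist_force: [0.5, -1.3, -0.3]
gripper_width: 0.606
gripper_force: 0.0
```

Request:
carry_out(targets="0 0 0 0 0 0 100; 0 0 0 0 0 0 100; 0 0 0 0 0 0 100; 0 0 0 0 0 0 100; 0 0 0 0 0 0 100")

```text
t: 2.1
eef_pos: [0.5685, -0.0458, 0.2412]
orientation: [[-0.348, 0.938, -0.0], [0.938, 0.348, -0.0], [-0.0, -0.0, -1.0]]
wrist_force: [-0.2, 0.6, 1.3]
gripper_width: 0.61
gripper_force: 0.0
```

Run:
```python
from h import *
plan(0,.135)
s=bot.grab_frame("scene")[80:330,180:440,::-1]; t=bot.grab_frame("top")[110:300,280:470,::-1]
f=lambda a:cv2.resize(a,(400,400),interpolation=cv2.INTER_CUBIC)
cv2.imwrite("pics/over.png",np.hstack([f(s),f(t)]))
```

```text
2.1 shift [0.012 0.001 0.531] turn [-0.     0.    -0.005] width 0.6098880369167162 F [-0.2  0.6  1.3]
```

View pics/over.png

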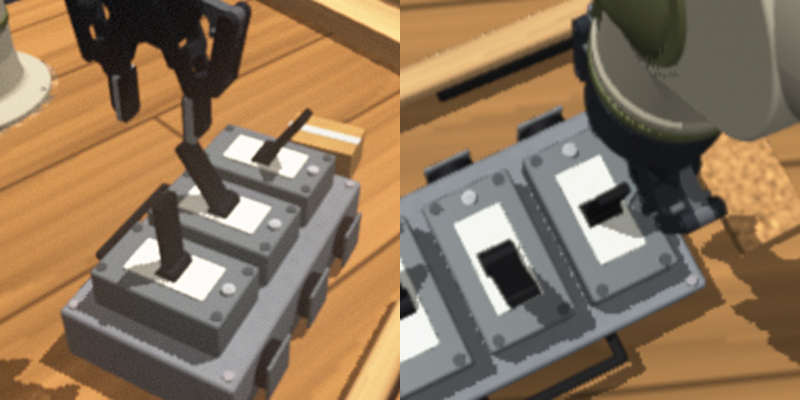

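The scene crop shows the two fingers (about 125,110 and 195,125) centred over the upright lever's tip (165,195). Descending.

Request:
carry_out(targets="0.01 0 0.1 0 0 0 100; 0.01 0 0.2 0 0 0 100; 0.01 0 0.3 0 0 0 100; 0.01 0 0.4 0 0 0 100; 0.01 0 0.52 0 0 0 100")

```text
t: 2.7
eef_pos: [0.5684, -0.043, 0.1369]
orientation: [[-0.349, 0.937, 0.001], [0.937, 0.349, -0.0], [-0.0, 0.001, -1.0]]
wrist_force: [1.3, -0.9, -1.0]
gripper_width: 0.601
gripper_force: 0.0
```

Run:
```python
from h import *
plan(-.052,.135)
s=bot.grab_frame("scene")[80:330,180:440,::-1]; t=bot.grab_frame("top")[110:300,280:470,::-1]
f=lambda a:cv2.resize(a,(400,400),interpolation=cv2.INTER_CUBIC)
cv2.imwrite("pics/down.png",np.hstack([f(s),f(t)]))
```

```text
2.7 shift [-0.003 -0.264  0.009] turn [ 0.001  0.    -0.004] width 0.6013547057874981 F [ 1.3 -0.9 -1. ]
```

View pics/down.png

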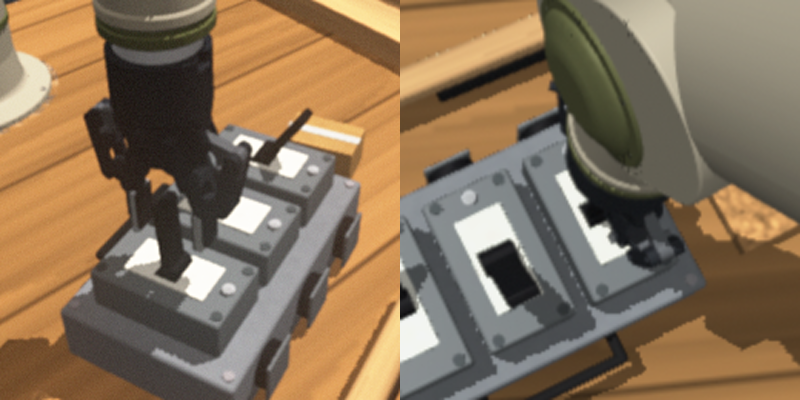

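The lever stands between the fingertips (about 140,225 and 203,250) in the scene crop. Now the push towards off.

Request:
carry_out(targets="0 -0.05 0 0 0 0 100; 0 -0.1 0 0 0 0 100; 0 -0.15 0 0 0 0 100; 0 -0.2 0 0 0 0 100; 0 -0.24 0 0 0 0 100")

```text
t: 3.3
eef_pos: [0.5233, -0.0595, 0.1382]
orientation: [[-0.35, 0.937, 0.003], [0.937, 0.35, 0.0], [-0.001, 0.002, -1.0]]
wrist_force: [4.4, 1.0, -0.2]
gripper_width: 0.604
gripper_force: 1.7
```

Request:
carry_out(targets="0 -0.01 0 0 0 0 100; 0 -0.02 0 0 0 0 100; 0 -0.03 0 0 0 0 100; 0 -0.03 0 0 0 0 100; 0 -0.03 0 0 0 0 100")

```text
t: 3.8
eef_pos: [0.5207, -0.0604, 0.1383]
orientation: [[-0.351, 0.937, 0.006], [0.937, 0.351, 0.001], [-0.001, 0.006, -1.0]]
wrist_force: [9.3, 2.8, 1.5]
gripper_width: 0.614
gripper_force: 4.2
```

Run:
```python
from h import *
plan(-.052,.135)
s=bot.grab_frame("scene")[80:330,180:440,::-1]; t=bot.grab_frame("top")[110:300,280:470,::-1]
f=lambda a:cv2.resize(a,(400,400),interpolation=cv2.INTER_CUBIC)
cv2.imwrite("pics/off.png",np.hstack([f(s),f(t)]))
```

```text
3.8 shift [-0.005 -0.01   0.016] turn [ 0.004  0.001 -0.003] width 0.6137299980952352 F [9.3 2.8 1.5]
```

View pics/off.png

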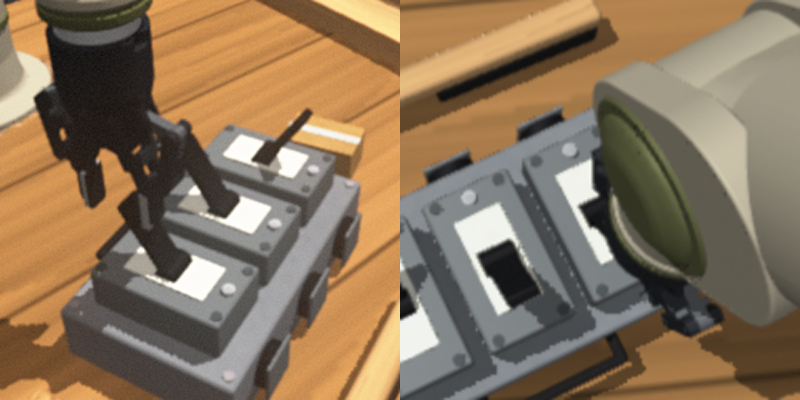

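The lever now leans parallel to the spare one and the force has risen, so it is near the stop. I press a little more to be sure.

Request:
carry_out(targets="0 -0.015 0 0 0 0 100; 0 -0.03 0 0 0 0 100; 0 -0.04 0 0 0 0 100; 0 -0.04 0 0 0 0 100; 0 -0.04 0 0 0 0 100")

```text
t: 4.4
eef_pos: [0.5188, -0.0612, 0.14]
orientation: [[-0.352, 0.936, 0.017], [0.936, 0.352, 0.004], [-0.002, 0.018, -1.0]]
wrist_force: [19.6, 7.5, 5.7]
gripper_width: 0.61
gripper_force: 9.9
```

```bash
python3 -c "
from h import *
plan(.05,.135)"
```

```text
4.4 shift [-0.003  0.51   0.034] turn [ 0.012  0.001 -0.002] width 0.6104578332779815 F [19.6  7.5  5.7]
```

The hard stop is reached (21 N with almost no travel). Now throwing it on.

Request:
carry_out(targets="0 0.08 0 0 0 0 100; 0 0.16 0 0 0 0 100; 0 0.24 0 0 0 0 100; 0 0.31 0 0 0 0 100; 0 0.37 0 0 0 0 100")

```text
t: 4.9
eef_pos: [0.579, -0.0385, 0.137]
orientation: [[-0.35, 0.937, -0.002], [0.937, 0.35, -0.001], [0.0, -0.002, -1.0]]
wrist_force: [-2.3, -1.6, 3.0]
gripper_width: 0.609
gripper_force: 1.5
```

Request:
carry_out(targets="0 0.04 0 0 0 0 100; 0 0.08 0 0 0 0 100; 0 0.12 0 0 0 0 100; 0 0.16 0 0 0 0 100; 0 0.18 0 0 0 0 100")

```text
t: 5.4
eef_pos: [0.6132, -0.0256, 0.1369]
orientation: [[-0.35, 0.937, -0.001], [0.937, 0.35, -0.0], [0.0, -0.001, -1.0]]
wrist_force: [-12.9, -4.3, 1.9]
gripper_width: 0.613
gripper_force: 6.0
```

Request:
carry_out(targets="0 0.01 0 0 0 0 100; 0 0.02 0 0 0 0 100; 0 0.03 0 0 0 0 100; 0 0.03 0 0 0 0 100; 0 0.03 0 0 0 0 100")

```text
t: 5.9
eef_pos: [0.6134, -0.0256, 0.1363]
orientation: [[-0.349, 0.937, -0.011], [0.937, 0.349, -0.004], [0.0, -0.011, -1.0]]
wrist_force: [-17.8, -5.1, 8.5]
gripper_width: 0.61
gripper_force: 10.3
```

```bash
python3 -c "
from h import *
plan(.05,.135)"
```

```text
5.9 shift [-0.003  0.005  0.007] turn [-0.008 -0.    -0.004] width 0.610390149693557 F [-17.8  -5.1   8.5]
```

It is against the on stop (18.5 N, no travel). I back off about 16 mm, lift and look.

Request:
carry_out(targets="0 -0.04 0 0 0 0 100; 0 -0.08 0 0 0 0 100; 0 -0.1 0 0 0 0 100; 0 -0.1 0 0 0 0 100; 0 -0.1 0 0 0 0 100")

```text
t: 6.4
eef_pos: [0.6007, -0.0304, 0.1375]
orientation: [[-0.35, 0.937, 0.001], [0.937, 0.35, 0.0], [-0.0, 0.001, -1.0]]
wrist_force: [0.1, 0.8, -0.6]
gripper_width: 0.611
gripper_force: 0.0
```

Request:
carry_out(targets="0 0 -0.1 0 0 0 100; 0 0 -0.2 0 0 0 100; 0 0 -0.35 0 0 0 100; 0 0 -0.5 0 0 0 100; 0 0 -0.65 0 0 0 100")

```text
t: 6.9
eef_pos: [0.6004, -0.0302, 0.2685]
orientation: [[-0.35, 0.937, 0.001], [0.937, 0.35, 0.0], [0.0, 0.001, -1.0]]
wrist_force: [0.3, -0.1, -0.0]
gripper_width: 0.611
gripper_force: 0.0
```

Request:
carry_out(targets="-0.2 0 0 0 0 0 100; -0.4 0 0 0 0 0 100; -0.6 0 0 0 0 0 100; -0.8 0 0 0 0 0 100; -0.9 0 0 0 0 0 100")

```text
t: 7.4
eef_pos: [0.6638, -0.2034, 0.2669]
orientation: [[-0.346, 0.938, 0.0], [0.938, 0.346, -0.001], [-0.001, -0.0, -1.0]]
wrist_force: [-0.0, -0.0, 0.8]
gripper_width: 0.606
gripper_force: 0.0
```

Run:
```python
from h import *
plan(0,.24)
s=bot.grab_frame("scene")[80:330,180:440,::-1]; t=bot.grab_frame("top")[130:330,220:440,::-1]
f=lambda a:cv2.resize(a,(400,400),interpolation=cv2.INTER_CUBIC)
cv2.imwrite("pics/on.png",np.hstack([f(s),f(t)]))
```

```text
7.4 shift [ 0.916 -0.173  0.133] turn [-0.     0.001 -0.006] width 0.6059762437374261 F [-0.  -0.   0.8]
```

View pics/on.png

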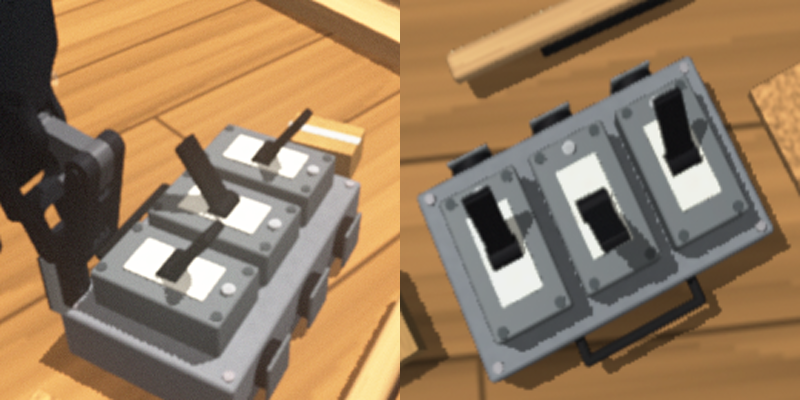

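The near lever (about 190,250 left; 675,130 right) now leans to the sockets, parallel to the live one. The spare lever is unchanged, and the arm is clear.

```bash
python3 -c "
from workcell import bot
print(bot.hand_in())"
```

```text
the job is handed in; nothing more can be done
None
```

The tripped breaker (the one at the -y end) was pushed to its off stop and then thrown to its on stop; the final picture shows it fully on and the other two levers unchanged, and I handed the job in at about 7.5 s with the arm clear, though no verdict came back.

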